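Hang the washed drip grille to dry

TASK

Take the steel S-hook off the drying rail, pass its lower bend through the hole in the tab of the slotted drip grille standing in the grey stand, and use the hook to lift the grille out without gripping the grille itself. Then hang the hook with the grille on the drying rail again, between its posts, hanging freely and steady, and let go. Leave the plain panel, the tube rack and the bottles and beaker where they are.

Things in the scene. Friction and masses are not known exactly. Their poses are not given: they have to be found in the camera images.
- hook_grip (a point): Centre of the grip tab on top of the loose steel S-hook: an upright grey plastic block 24 mm along x, 14 mm across y (the width to grip), 48 mm tall, standing on the crown of the upper bend. The whole hook is 153 mm tall, 90 g, z up as it hangs on the rail, its wire all in its own x-z plane, its -x roughly towards the robot. Hanging, this point is 29 mm above the rail's top.
- hook_top (a point): Crown of the hook's upper bend, centre of the wire, 25.5 mm below hook_grip; same axes. The bend has 15 mm centre-line radius and ends in a tip on the +x side, 11 mm lower than the crown. Hanging, the wire's underside (3.5 mm below this point) rests on the rail; it must be lifted 12 mm or more to come off the rail towards its -x.
- hook_bend (a point): Bottom of the hook's lower bend, centre of the wire, 125.5 mm below hook_grip; same axes. The bend has 15 mm centre-line radius and ends in an upturned tip on the -x side (14 mm to -x of this point, 10 mm above it), so bend and tip pass together, moving to -x, through a hole over 17 mm high. A thing hung on the hook rests on the wire here.
- rail_mid (a point): Middle of the drying rail, on the bar's axis: a fixed level steel bar 12 mm in diameter, 420 mm long along this frame's y, 250 mm above the table, on a 14 mm post at each end. x is across the bar (-x side towards the robot), z up. The hook starts within 80 mm of the middle; any place between the posts will do to hang it.
- grille_hole (a point): Centre of the round 26 mm hole in the tab of the loose steel drip grille (4 mm thick, about 220 g). The hole's axis is x (+x away from the robot), z up, y along the width. The tab is 56 mm wide, its top 23 mm above this point, 10 mm of metal above the hole. The grille stands upright with 1 to 3 mm of play, its hole about 119 mm above the table.
- grille: The same grille: a slotted frame 110 mm wide and 82 mm tall with the tab rising from its middle to 130 mm. Origin in the middle of its lower edge (107 mm below the hole), 12 mm above the table at the start; z up, x normal to it.
- stand: Fixed grey stand, origin on the table under the grille's slot, x normal to the slots. Base 130 by 150 by 12 mm, x = -97 to 33 mm; pairs of guides 62 mm tall at y = -66 to -43 and 43 to 66 mm hold the grille at x = 0 and a plain panel at x = -65 mm. The grille must rise 50 mm to be clear. Its +x side (away from the robot) is free for 60 mm.
- panel_mid (a point): Centre of the plain steel panel, 110 by 80 by 4 mm, without tab or hole, loose in the stand's other slot, its top 92 mm above the table; leave it.
- tube_rack_mid (a point): Middle of the loose white tube rack, 94 by 138 mm, 36 mm high, with purple-capped tubes to 80 mm height; leave it.
- saline: Loose clear bottle, 64 mm diameter, 160 mm tall, origin at the centre of its foot; leave it.
- amber: Loose amber bottle, 48 mm diameter, 95 mm tall, origin at the centre of its foot; leave it.
- dropper: Loose small white bottle, 32 mm diameter, 60 mm tall, origin at the centre of its foot; leave it.
- beaker: Loose clear beaker, 68 mm diameter, 85 mm tall, origin at the centre of its foot; leave it.
- hook: The same hook; origin at the middle of the S (75.5 mm below hook_grip), same axes. 7 mm round wire; the straight shank leans from x = -15, z = 35 mm (start of the upper bend) to x = 15, z = -35 mm (start of the lower bend).
Things that resemble listed ones, but are neither listed nor needed, are in the scene too. What is shaped like the grille but orange is not meant.

How it is judged:
On the way:
1. the held hook is off the rail, its lower bend through the hole, and carries the grille clear of the stand's guides (distance between hook_bend and grille_hole below 0.016 m and height (world z) of grille above 0.066 m and contact force between the fingers and hook above 0.5 N and contact force between the fingers and grille below 0.2 N and contact force between hook and rail below 0.1 N), for 0.2 s.
At the end, for the whole second after the job is handed in: The hook's upper bend rests on the rail between the posts (crown within 12 mm of the bar's axis sideways, 4 to 14 mm above it), its lower bend is through the grille's hole (within 16 mm of its centre), and the grille hangs free, within 0.25 rad of upright, under 80 mm/s, released (x of hook_top in the frame of rail_mid between -0.012 and 0.012 m and z of hook_top in the frame of rail_mid between 0.004 and 0.014 m and y of hook_top in the frame of rail_mid between -0.205 and 0.205 m and distance between hook_bend and grille_hole below 0.016 m and height (world z) of grille above 0.03 m and angle between grille's own z axis and vertical below 0.25 rad and contact force between hook and rail above 0.5 N and contact force between grille and stand below 0.1 N and linear speed of each of grille, hook below 0.08 m/s); the robot touches nothing.
It fails at once if the grille is gripped by the fingers (contact force between the fingers and grille above 4 N).
It fails at once if the plain panel, tube rack, a bottle or the beaker is moved by more than 20 mm (distance of any of panel_mid, tube_rack_mid, saline, amber, dropper, beaker from where it was at the start of the episode above 0.02 m).
It also fails if it takes over 59 s, if anything falls off the work surface, if the arm or the gripper's body presses on something with over 40 N, if the wrist force passes 120 N, or if a joint passes its speed limit or range.

ROBOT

A 6-joint arm with a two-finger parallel gripper is mounted at the origin on the work surface. World frame = base frame: x ahead of the robot, y to its left, z up, the work surface at z = 0. Lengths are in m, angles in rad, forces in N, time in s.
With the tool pointing down it reaches from about 0.35 to 0.775 m from the base axis. Payload 7.3 kg.
Tool frame: the origin (TCP) lies at the very end of the fingers, on their centre line; the grasp point (between the pads) lies grip_point_offset behind it (grip_point_offset is the distance from the TCP to the grasp point, in m); z points along the fingers, y is the direction in which the jaws open and shut (so a half turn about z gives the same grasp; the last joint's range is limited). The gripper opens to 92 mm and grips with 3 to 60 N. Pads are 19 mm wide; open, the fingers measure 130 mm over their backs; the gripper's body (75 mm by 190 mm) begins 47 mm behind the grasp point.
Start: joints at [-1.427, 0.342, 1.524, -0, 1.275, -0.146], TCP at [0.15, -0.503, 0.227] pointing down, gripper open.
Joint ranges: [-2.53, 2.53], [-0.77, 2.02], [0.04, 2.7], [-1, 4.14], [0.28, 2.66], [-3.11, 3.11]. Speed limits (rad/s): [2.57, 2.57, 3.14, 3.14, 3.14, 3.14].

INTERFACE

Orientations are given as [roll, pitch, yaw] about the fixed x, y, z axes, in that order (R = Rz(yaw) Ry(pitch) Rx(roll)).
In Python, from cell import * gives the robot as it stands.
- The arm moves only by the shell command python3 -m inch 'ROWS' [OPENING] [FORCE]. ROWS is JSON, a list that holds one entry, the list of rows, each a list of 4 numbers: the shift along the tool's x, y, z in mm, then the turn about the tool's z in rad. In form: [[[x, y, z, roll], ...]]. A call has 1 to 10 rows; each row shifts and turns the commanded pose from where the row before left it, along the tool's axes as they then stand; what a row does not reach is not made up. A row lasts 1/8 s, in which the tool goes at most 62.5 mm and 10.7 degrees, less where a joint would pass 70% of its speed; a pose out of reach is approached as far as the arm can. A call with a gripper value outside its range is refused whole. OPENING is the closure, from -1 (fully open) to 1 (shut), set as the call begins (- or left out, the last holds). The fingers move at their own pace and stop on an object; FORCE is the grip in N (left out, the last holds). Time passes only in rows, so rows that do not move let the fingers close. It gives the time, the measured TCP pose, the force and the opening at its end, in the units of the state.
- observe(): the state, without advancing time (a new reading comes with each control period).
- read_camera(name): name is "scene" or "side" or "wrist"; returns a dict with "img" (400x640x3 uint8, blue, green, red), "fx", "fy", "cx", "cy" (pixels), "eye" and "rotation" of the camera in the world; the wrist camera has in their place "T_tool_cam" (4x4, takes a point from camera to tool coordinates, whose origin is the TCP and whose axes are the flange's). Camera axes: x right, y down, z forward; pixel columns grow to the right and rows downward; lengths in m; the calibration is good to about 2 mm. The wrist camera is an equidistant fisheye: a pixel r from the principal point sees the ray r / f radians off the axis. A picture is of the moment at which its call begins: read the wrist's pose just before it. There is no depth.
- hand_in(): hands the job in, once; it reports no verdict.
Trained networks look in the newest picture that a camera, given by its name, has taken for a name from the list of things; names that differ only in an ending like _2 or _b are one class to them, and where a whole thing is asked for, a point or a joint stands for the part that bears it (a point fixed in the world has none). Each returns a list of dicts, best first, with "conf" (0 to 1); they miss things now and then, are a little off and sometimes report something else, mostly with a low value. They report only what shows in the picture. A call takes as long as a camera call. They do not tell look-alikes from the thing itself.
- boxes_of(camera, label): "at" ([row, column] in pixels, amid what is visible of it).
- place_of(camera, label): "at" ([row, column] in pixels: a listed point, or the origin of a listed thing).
The state is a dict: "time": time; "qpos": joint angles; "qvel": joint speeds; "joint_efforts": joint torques, N m; "tool_pos": TCP position; "tool_rot": TCP orientation; "contact_force": force on the tool from outside, world axes, zero at the start; "torque": the same for the moment, N m; "opening": finger opening in m.
Only numpy, scipy, OpenCV 4.12 (cv2) and the standard library are available. Lean on these libraries where they do the work, as an engineer would, in place of code of your own. Each camera call takes 0.05 s, during which the arm holds its last target. There are 200 camera calls.

## Working session

There is one attempt and no reset: what is moved stays moved. The work goes in short steps, Python scripts to look and compute and a shell command to move; the robot and the scene stay as the last step left them, time stands still between calls to the robot, and variables do not carry over. Pictures are saved under pics/ and viewed, about 8 in all and at most 12, crops included, and the job is handed in when it is done.

```bash
ls; mkdir -p pics; cat > h.py <<'E'
from cell import *
import numpy as np, cv2
from scipy.optimize import least_squares
from scipy.spatial.transform import Rotation as R
def ray(c,at):
    v=np.array([(at[1]-c['cx'])/c['fx'],(at[0]-c['cy'])/c['fy'],1.0])
    d=np.array(c['rotation'])@v
    return np.array(c['eye']),d/np.linalg.norm(d)
def proj(c,p):
    q=np.array(c['rotation']).T@(np.array(p)-np.array(c['eye']))
    return np.array([c['fy']*q[1]/q[2]+c['cy'],c['fx']*q[0]/q[2]+c['cx']])
def tri(c1,a1,c2,a2):
    (o1,d1),(o2,d2)=ray(c1,a1),ray(c2,a2)
    t=np.linalg.lstsq(np.c_[d1,-d2],o2-o1,rcond=None)[0]
    p,q=o1+t[0]*d1,o2+t[1]*d2
    return (p+q)/2,np.linalg.norm(p-q)
def onz(c,a,z):
    o,d=ray(c,a); return o+d*(z-o[2])/d[2]
E
python3 - <<'E'
from h import *
s=observe();print({k:np.round(v,3).tolist() for k,v in s.items()})
cs={n:read_camera(n) for n in("scene","side")}
for n,c in cs.items():
    cv2.imwrite(f'pics/{n}0.png',c['img']);print(n,np.round(c['eye'],3),np.round(c['rotation'],3).tolist(),c['fx'])
for l in ["hook_grip","hook_top","hook_bend","rail_mid","grille_hole","grille","stand","panel_mid","tube_rack_mid","saline","amber","dropper","beaker"]:
    r={n:place_of(n,l) for n in cs}
    print(l,{n:[(np.round(d['at']).tolist(),round(d['conf'],2)) for d in v[:3]] for n,v in r.items()})
    for a in r['scene'][:2]:
        for b in r['side'][:2]:
            p,e=tri(cs['scene'],a['at'],cs['side'],b['at'])
            if e<.02: print('   ',np.round(p,4),round(e,4))
E
```

```text
pics
{'time': 0.0, 'qpos': [-1.427, 0.343, 1.525, -0.0, 1.275, -0.146], 'qvel': [-0.0, -0.0, -0.0, 0.001, -0.001, -0.001], 'joint_efforts': [-0.0, -43.124, -24.422, 0.072, 0.056, -0.0], 'tool_pos': [0.15, -0.503, 0.226], 'tool_rot': [-3.14, -0.0, 0.29], 'contact_force': [-0.369, -0.692, -0.073], 'torque': [0.008, -0.013, -0.011], 'opening': 0.092}
scene [ 1.276 -0.26   0.747] [-2.223, 0.006, 1.221] 400.5019836653767
side [ 0.514 -0.676  0.71 ] [-2.218, 0.023, -0.135] 412.66927827897024
hook_grip {'scene': [([310.0, 353.0], 0.67), ([181.0, 328.0], 0.53)], 'side': [([170.0, 352.0], 0.63)]}Traceback (most recent call last):
  File "<stdin>", line 11, in <module>
  File "h.py", line 14, in tri
    t=np.linalg.lstsq(np.c_[d1,-d2],o2-o1,rcond=None)[0]
      ~~~~~~~~~~~~~~~^^^^^^^^^^^^^^^^^^^^^^^^^^^^^^^^
    raise LinAlgError('Incompatible dimensions')
numpy.linalg.LinAlgError: Incompatible dimensions
```

```bash
sed -i "s/np.array(c\['rotation'\])/R.from_euler('xyz',c['rotation']).as_matrix()/" h.py
cat > m.py <<'E'
from h import *
import sys
cs={n:read_camera(n) for n in("scene","side")}
for n,c in cs.items(): cv2.imwrite(f'pics/{n}{sys.argv[1]}.png',c['img'])
cv2.imwrite(f'pics/both{sys.argv[1]}.png',cv2.resize(np.vstack([c['img'] for c in cs.values()]),(480,600)))
L=sys.argv[2:] or ["hook_grip","hook_top","hook_bend","rail_mid","grille_hole","grille","stand","panel_mid","tube_rack_mid","saline","amber","dropper","beaker"]
for l in L:
    r={n:place_of(n,l) for n in cs}
    print(l,{n:[(np.round(d['at']).tolist(),round(d['conf'],2)) for d in v[:3]] for n,v in r.items()})
    for a in r['scene'][:2]:
        for b in r['side'][:2]:
            p,e=tri(cs['scene'],a['at'],cs['side'],b['at'])
            if e<.02: print('   ',np.round(p,4),round(e,4))
E
python3 m.py 1
```

```text
hook_grip {'scene': [([184.0, 328.0], 0.79)], 'side': [([172.0, 358.0], 0.82)]}
    [ 0.6595 -0.0275  0.2865] 0.0065
hook_top {'scene': [], 'side': [([181.0, 349.0], 0.7)]}
hook_bend {'scene': [([231.0, 329.0], 0.84)], 'side': [([221.0, 354.0], 0.88)]}
    [ 0.6571 -0.023   0.159 ] 0.001
rail_mid {'scene': [([194.0, 344.0], 0.87)], 'side': [([177.0, 346.0], 0.71), ([172.0, 352.0], 0.44)]}
    [0.6464 0.0161 0.2441] 0.0003
    [0.6597 0.0107 0.2561] 0.003
grille_hole {'scene': [([185.0, 392.0], 0.56), ([184.0, 320.0], 0.54), ([211.0, 386.0], 0.54)], 'side': [([232.0, 234.0], 0.98), ([180.0, 268.0], 0.81)]}
    [0.482  0.2319 0.11  ] 0.0034
    [0.3994 0.0473 0.1022] 0.0002
grille {'scene': [([210.0, 321.0], 0.77), ([214.0, 388.0], 0.72), ([330.0, 278.0], 0.61)], 'side': [([266.0, 237.0], 0.69), ([214.0, 271.0], 0.58)]}
    [ 0.3888  0.0513 -0.005 ] 0.0044
    [ 4.785e-01  2.325e-01 -4.000e-04] 0.0008
stand {'scene': [([215.0, 385.0], 0.77)], 'side': [([213.0, 270.0], 0.63)]}
    [0.4789 0.2235 0.0045] 0.0094
panel_mid {'scene': [([185.0, 379.0], 0.49)], 'side': [([200.0, 241.0], 0.59)]}
    [0.4058 0.2326 0.057 ] 0.0
tube_rack_mid {'scene': [([246.0, 226.0], 0.95), ([300.0, 404.0], 0.71)], 'side': [([365.0, 272.0], 0.76)]}
    [ 0.4656 -0.2404  0.0169] 0.0005
saline {'scene': [], 'side': [([226.0, 384.0], 0.73)]}
amber {'scene': [([312.0, 355.0], 0.62)], 'side': [([259.0, 391.0], 0.61)]}
    [ 0.7607  0.0044 -0.001 ] 0.009
dropper {'scene': [([247.0, 313.0], 0.54)], 'side': [([279.0, 292.0], 0.86)]}
    [ 0.5197 -0.0156 -0.0082] 0.0082
beaker {'scene': [([330.0, 277.0], 0.69)], 'side': [([322.0, 410.0], 0.96)]}
    [ 7.489e-01 -1.777e-01  7.000e-04] 0.0037
```

View pics/scene0.png

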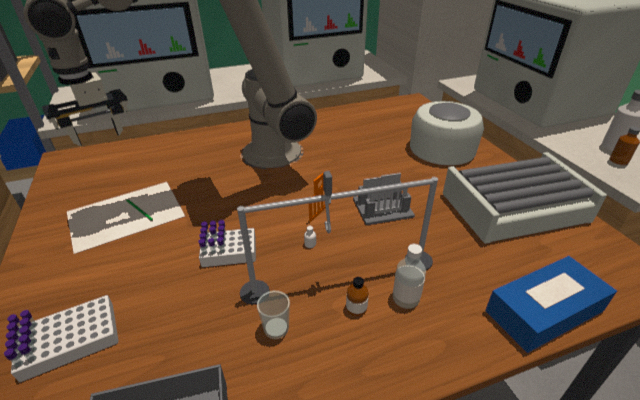

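View pics/side0.png

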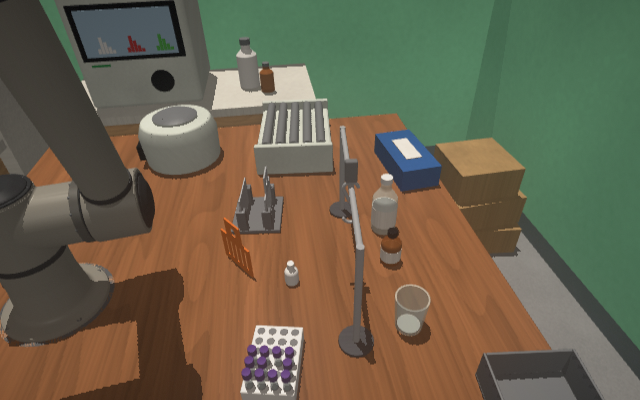

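```bash
python3 - <<'E'
from h import *
a=cv2.imread('pics/scene1.png')[165:235,300:440]; b=cv2.imread('pics/side1.png')[120:235,225:365]
f=lambda i:cv2.resize(i,None,fx=4.2,fy=4.2,interpolation=cv2.INTER_CUBIC)
cv2.imwrite('pics/crop1.png',cv2.resize(np.vstack([f(a),f(b)]),None,fx=.77,fy=.77))
cs={n:read_camera(n) for n in("scene","side")}
for n,ps in {'scene':[(292,255),(262,425)],'side':[(342,355),(211,342)]}.items():
  for p in ps: print(n,p,np.round(onz(cs[n],p,0.005),3))
for n,ps in {'scene':[(209,241),(182,435)],'side':[(197,354),(130,343)]}.items():
  for p in ps: print(n,p,np.round(onz(cs[n],p,0.25),3))
w=read_camera('wrist');print(w['T_tool_cam'],w['fx'],w['cx'],w['cy'])
E
```

```text
scene (292, 255) [ 0.634 -0.201  0.005]
scene (262, 425) [0.689 0.227 0.005]
side (342, 355) [ 0.627 -0.207  0.005]
side (211, 342) [0.674 0.205 0.005]
scene (209, 241) [ 0.628 -0.201  0.25 ]
scene (182, 435) [0.682 0.215 0.25 ]
side (197, 354) [ 0.648 -0.063  0.25 ]
side (130, 343) [0.675 0.208 0.25 ]
[[-9.15282694e-04 -9.53327826e-01 -3.01935785e-01  8.17326443e-02]
 [ 9.99999380e-01 -6.81069084e-04 -8.80982083e-04 -6.31829763e-04]
 [ 6.34225605e-04 -3.01936404e-01  9.53327858e-01 -1.57136331e-01]
 [ 0.00000000e+00  0.00000000e+00  0.00000000e+00  1.00000000e+00]] 309.70691628693146 316.01934310833184 201.1726284219894
```

View pics/crop1.png

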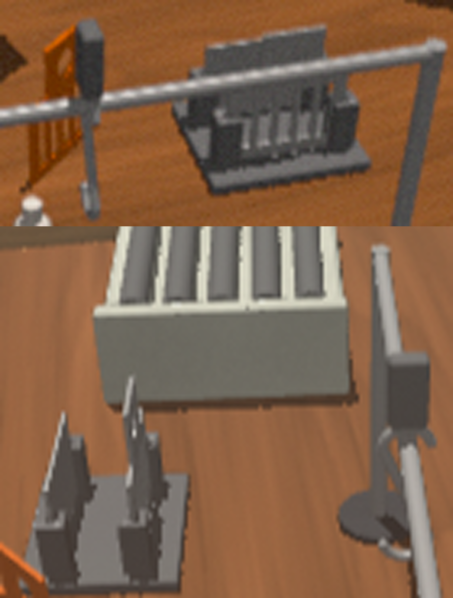

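Pictures: the rail runs in the scene image from (209,241) to (182,435) [row,col], with the hook's grip tab at (184,328). The grey stand with the grille is around (200,385). The orange decoy is at about (200,318). Next I raise the arm and turn it, then go to hover above the hook.

```bash
python3 -m inch '[[[0,0,-60,0.14],[0,0,-60,0.14],[0,0,-50,0.13],[37,-44,0,0],[37,-44,0,0],[37,-44,0,0],[37,-44,0,0],[37,-44,0,0],[37,-44,0,0],[37,-44,0,0]]]' -1 20
python3 -m inch '[[[37,-44,0,0],[37,-44,0,0],[37,-44,0,0],[37,-44,0,0],[37,-44,0,0],[0,0,0,0],[0,0,0,0]]]'
cat >> h.py <<'E'
def wcam():
    s=observe(); w=read_camera('wrist')
    T=np.eye(4); T[:3,:3]=R.from_euler('xyz',s['tool_rot']).as_matrix(); T[:3,3]=s['tool_pos']
    w['T']=T@np.array(w['T_tool_cam']); return w
def wray(w,at):
    u=np.array([at[1]-w['cx'],at[0]-w['cy']]);r=np.linalg.norm(u);t=r/w['fx']
    d=np.r_[u/max(r,1e-9)*np.sin(t),np.cos(t)]
    return w['T'][:3,3],w['T'][:3,:3]@d
def wonz(w,a,z):
    o,d=wray(w,a); return o+d*(z-o[2])/d[2]
def mrays(rs):
    A=sum(np.eye(3)-np.outer(d,d) for o,d in rs);b=sum((np.eye(3)-np.outer(d,d))@o for o,d in rs)
    return np.linalg.solve(A,b)
def todo(p,yaw=None):
    s=observe();M=R.from_euler('xyz',s['tool_rot']).as_matrix()
    d=M.T@(np.array(p)-np.array(s['tool_pos']))*1000
    dy=0 if yaw is None else s['tool_rot'][2]-yaw
    print('tool shift mm',np.round(d,1),'roll',round(dy,3))
E
python3 - <<'E'
import cell; print(getattr(cell,'grip_point_offset',None))
from h import *
w=wcam(); cv2.imwrite('pics/w1.png',w['img'])
for l,z in [("hook_grip",.285),("hook_top",.2595),("hook_bend",.1595),("rail_mid",.25),("grille_hole",.119),("stand",0),("saline",0),("amber",0),("dropper",0)]:
    print(l,[(np.round(d['at']).tolist(),round(d['conf'],2),np.round(wonz(w,d['at'],z),4).tolist()) for d in place_of('wrist',l)[:3]])
cs=read_camera('side'); print(np.round(onz(cs,(226,384),0),3))
E
```

```text
time: 3.0
tool_pos: [0.4452, -0.2269, 0.3969]
tool_rot: [3.141, -0.0, -0.12]
contact_force: [0.2, -1.8, 0.3]
opening: 0.0921
time: 3.88
tool_pos: [0.654, -0.0323, 0.3963]
tool_rot: [3.141, 0.001, -0.12]
contact_force: [-0.0, -1.6, 0.3]
opening: 0.0919
0.0188
hook_grip [([202.0, 309.0], 0.71, [0.65, -0.025, 0.285]), ([256.0, 204.0], 0.3, [0.6062, 0.0898, 0.285])]
hook_top [([195.0, 310.0], 0.6, [0.6497, -0.0249, 0.2595])]
hook_bend [([174.0, 310.0], 0.75, [0.6494, -0.0228, 0.1595])]
rail_mid [([192.0, 281.0], 0.8, [0.6535, 0.0045, 0.25])]
grille_hole [([310.0, 292.0], 0.78, [0.4063, 0.0411, 0.119])]
stand [([254.0, 204.0], 0.63, [0.4731, 0.2288, 0.0])]
saline [([99.0, 225.0], 0.58, [0.7733, 0.1201, 0.0])]
amber [([99.0, 291.0], 0.68, [0.7531, 0.0003, 0.0])]
dropper [([223.0, 321.0], 0.55, [0.515, -0.0252, 0.0]), ([196.0, 310.0], 0.47, [0.573, -0.0095, 0.0])]
[0.773 0.13  0.   ]
```

View pics/w1.png

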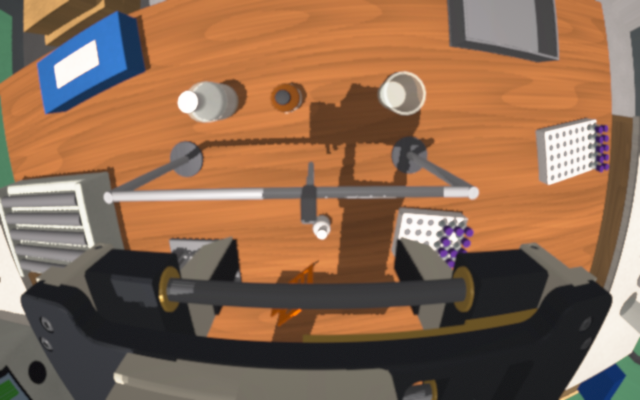

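The wrist view shows the hook tab at (202,309), the rail ends at (197,109) and (192,474), and the stand at (254,204), partly hidden by a finger. Before I grasp, I'll take a quick empty-handed look at the stand.

```bash
python3 - <<'E'
from h import *
w=wcam(); a,b=wonz(w,(197,109),.25),wonz(w,(192,474),.25)
print('rail',a,b,np.linalg.norm(a-b),'yaw',np.arctan2(-(a-b)[0],(a-b)[1]))
E
python3 -m inch '[[[-30,-40,0,0],[-30,-40,0,0],[-30,-40,0,0],[-30,-40,0,0],[-30,-40,0,0],[-30,-40,0,0],[0,0,0,0],[0,0,0,0]]]'
python3 - <<'E'
from h import *
w=wcam(); cv2.imwrite('pics/w2.png',cv2.resize(w['img'][100:320,180:460],None,fx=2.8,fy=2.7,interpolation=cv2.INTER_CUBIC))
for l,z in [("grille_hole",.119),("grille",.012),("stand",0),("panel_mid",.052)]:
    print(l,[(np.round(d['at'],1).tolist(),round(d['conf'],2),np.round(wonz(w,d['at'],z),4).tolist()) for d in place_of('wrist',l)[:3]])
E
```

```text
rail [0.67495131 0.21840548 0.25      ] [ 0.62870598 -0.20648195  0.25      ] 0.42739671628480996 yaw -0.10841459311130734
time: 5.48
tool_pos: [0.5044, 0.2275, 0.3967]
tool_rot: [3.141, -0.0, -0.12]
contact_force: [1.0, -0.6, -0.2]
opening: 0.0919
grille_hole [([181.3, 323.8], 0.75, [0.4772, 0.2202, 0.119]), ([214.6, 433.0], 0.64, [0.4046, 0.0552, 0.119])]
grille [([198.8, 415.7], 0.78, [0.3969, 0.0508, 0.012]), ([169.3, 322.7], 0.68, [0.4727, 0.2201, 0.012])]
stand []
panel_mid [([212.0, 320.2], 0.61, [0.4073, 0.2327, 0.052])]
```

View pics/w2.png

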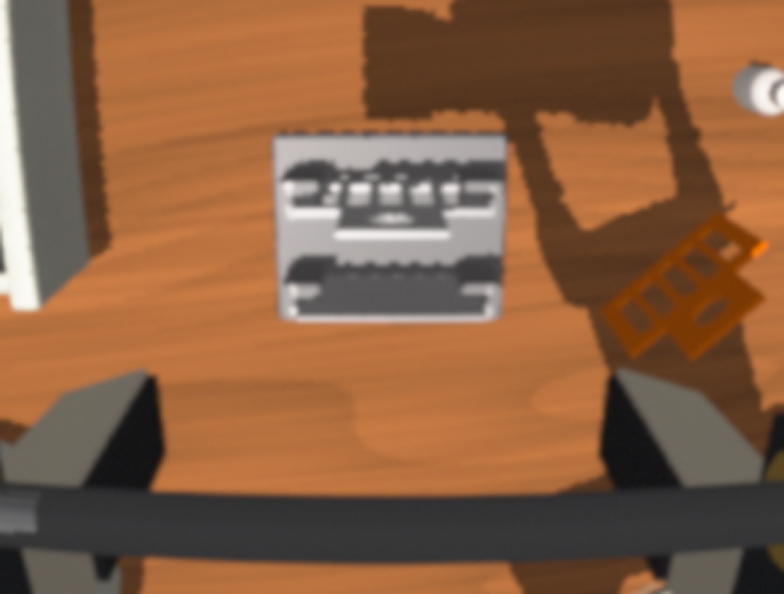

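The view shows the stand from above. The tab's top edge runs from (335,235) to (449,235) in the crop (col,row), the hole is at (391,218), and the base's far edge runs from (275,138) to (507,138).

```bash
python3 - <<'E'
from h import *
w=wcam()
P=lambda x,y,z:wonz(w,(100+(y+.5)/2.7-.5,180+(x+.5)/2.8-.5),z)
def yaw(a,b): d=a-b; return np.arctan2(-d[0],d[1]),np.linalg.norm(d)
for n,a,b,z in [('tab',(335,235),(449,235),.142),('far',(275,136),(507,136),.012),('near',(281,321),(500,321),.012)]:
    A,B=P(*a,z),P(*b,z); print(n,np.round(A,4),np.round(B,4),np.round((A+B)/2,4),yaw(A,B))
print(P(391,218,.119))
c=read_camera('scene');a=place_of('scene','grille_hole');b=[]
cd=read_camera('side');b=place_of('side','grille_hole');ww=place_of('wrist','grille_hole')
for x in a[:3]: print('sc',x['at'],np.round(onz(c,x['at'],.119),4))
for x in b[:3]: print('si',x['at'],np.round(onz(cd,x['at'],.119),4))
todo([.652,-.027,.40],-.115)
E
```

```text
tab [0.4798 0.2537 0.142 ] [0.4729 0.1981 0.142 ] [0.4763 0.2259 0.142 ] (np.float64(-0.1223492307066322), np.float64(0.056062692026004564))
far [0.5176 0.2938 0.012 ] [0.4998 0.1483 0.012 ] [0.5087 0.2211 0.012 ] (np.float64(-0.12159340811869485), np.float64(0.14655965220745487))
near [0.3895 0.3099 0.012 ] [0.3715 0.1639 0.012 ] [0.3805 0.2369 0.012 ] (np.float64(-0.12308539617947865), np.float64(0.14706360144272995))
[0.47960102 0.2257796  0.119     ]
sc [183.9, 392.8] [0.4923 0.2268 0.119 ]
sc [180.6, 321.5] [0.4084 0.0492 0.119 ]
sc [214.0, 387.2] [0.6041 0.1519 0.119 ]
si [227.5, 231.6] [0.3965 0.0444 0.119 ]
si [180.4, 266.0] [0.4774 0.2199 0.119 ]
tool shift mm [177.2 234.9  -3.3] roll -0.006
```

```bash
python3 -m inch '[[[29,39,0,0],[29,39,0,0],[29,39,0,0],[29,39,0,0],[29,39,0,0],[30,39,0,0],[0,0,30,0],[0,0,25,0],[0,0,0,0],[0,0,0,0]]]'
python3 - <<'E'
from h import *
w=wcam(); cv2.imwrite('pics/w3.png',w['img'][100:300,200:440])
c1,c2=read_camera('scene'),read_camera('side')
for l,z in [("hook_grip",.285),("hook_top",.2595),("hook_bend",.1595)]:
    W=place_of('wrist',l);A=place_of('scene',l);B=place_of('side',l)
    print(l,[(np.round(d['at'],1).tolist(),round(d['conf'],2),np.round(wonz(w,d['at'],z),4).tolist()) for d in W[:2]])
    if W and B: print(mrays([wray(w,W[0]['at']),ray(c2,B[0]['at'])]))
todo([.650,-.026,.267],-.118)
E
```

```text
time: 7.28
tool_pos: [0.6502, -0.0255, 0.3431]
tool_rot: [3.141, -0.002, -0.12]
contact_force: [0.8, -0.1, 0.2]
opening: 0.0915
hook_grip [([217.5, 315.5], 0.85, [0.651, -0.0246, 0.285])]
[ 0.65004684 -0.02451668  0.28196366]
hook_top []
hook_bend [([178.5, 316.5], 0.61, [0.651, -0.0254, 0.1595]), ([211.5, 314.9], 0.61, [0.612, -0.0189, 0.1595])]
[ 0.65094053 -0.02567196  0.15610076]
tool shift mm [ 0.1  0.4 74.7] roll -0.002
```

View pics/w3.png

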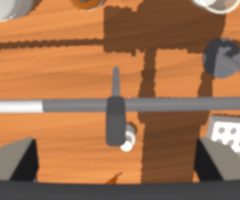

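The hook tab is centred between the fingers, at (118,118) in the crop. Descend and grip.

```bash
python3 -m inch '[[[0,-1,25,0],[0,0,25,0],[0,0,16,0],[0,0,7,0],[0,0,0,0],[0,0,0,0]]]'
python3 -m inch '[[[0,0,0,0],[0,0,0,0],[0,0,0,0],[0,0,0,0],[0,0,0,0],[0,0,0,0],[0,0,0,0]]]' 1 35
```

```text
time: 8.62
tool_pos: [0.6504, -0.0247, 0.2697]
tool_rot: [3.141, -0.002, -0.12]
contact_force: [-0.9, 0.6, 0.5]
opening: 0.0915
time: 9.5
tool_pos: [0.65, -0.0246, 0.2687]
tool_rot: [3.142, -0.0, -0.12]
contact_force: [-0.1, 0.6, 0.3]
opening: 0.0266
```

```bash
python3 -m inch '[[[0,0,0,0],[0,0,0,0],[0,0,0,0],[0,0,0,0]]]'
python3 -m inch '[[[0,0,-10,0],[0,0,-10,0],[0,0,-10,0],[0,0,0,0]]]'
python3 m.py 3 hook_grip hook_bend hook_top
```

```text
time: 10.0
tool_pos: [0.65, -0.0246, 0.2687]
tool_rot: [3.141, -0.0, -0.12]
contact_force: [0.6, -0.1, 1.0]
opening: 0.014
time: 10.5
tool_pos: [0.6482, -0.0243, 0.299]
tool_rot: [3.141, 0.005, -0.12]
contact_force: [-6.6, 0.9, 0.2]
opening: 0.0139
hook_grip {'scene': [([170.0, 326.0], 0.84)], 'side': [([156.0, 352.0], 0.69)]}
    [ 0.6497 -0.0267  0.317 ] 0.0021
hook_bend {'scene': [([218.0, 330.0], 0.52)], 'side': [([210.0, 347.0], 0.59)]}
    [ 0.643  -0.017   0.1847] 0.0035
hook_top {'scene': [([181.0, 329.0], 0.71)], 'side': [([167.0, 346.0], 0.68)]}
    [ 0.641  -0.0168  0.2845] 0.0057
```

The lift went a little far, so the leaning shank pushes on the rail (−6.6 N). Moving −x frees it.

```bash
python3 -m inch '[[[-8,0,0,0],[-20,0,0,0],[-25,0,0,0],[-20,0,0,0],[0,0,0,0],[0,0,0,0]]]'
python3 m.py 4 hook_grip hook_bend hook_top
python3 - <<'E'
from h import *
a=cv2.imread('pics/scene4.png')[140:260,260:400]; b=cv2.imread('pics/side4.png')[120:240,270:410]
cv2.imwrite('pics/c4.png',np.hstack([cv2.resize(i,(400,343),interpolation=cv2.INTER_CUBIC) for i in(a,b)]))
E
```

```text
time: 11.65
tool_pos: [0.5783, -0.016, 0.2993]
tool_rot: [3.141, -0.002, -0.12]
contact_force: [0.8, 0.8, -0.3]
opening: 0.0138
hook_grip {'scene': [([153.0, 319.0], 0.66), ([161.0, 320.0], 0.58)], 'side': [([158.0, 314.0], 0.82)]}
    [ 0.5809 -0.0174  0.3146] 0.0004
    [ 0.5838 -0.0145  0.3053] 0.0135
hook_bend {'scene': [([199.0, 320.0], 0.81), ([300.0, 405.0], 0.27)], 'side': [([209.0, 313.0], 0.64)]}
    [ 0.5754 -0.013   0.19  ] 0.003
hook_top {'scene': [([161.0, 321.0], 0.61)], 'side': [([169.0, 309.0], 0.79), ([155.0, 315.0], 0.4), ([280.0, 293.0], 0.35)]}
    [ 0.5706 -0.0091  0.2871] 0.0002
    [ 0.5863 -0.0112  0.3066] 0.0183
```

View pics/c4.png

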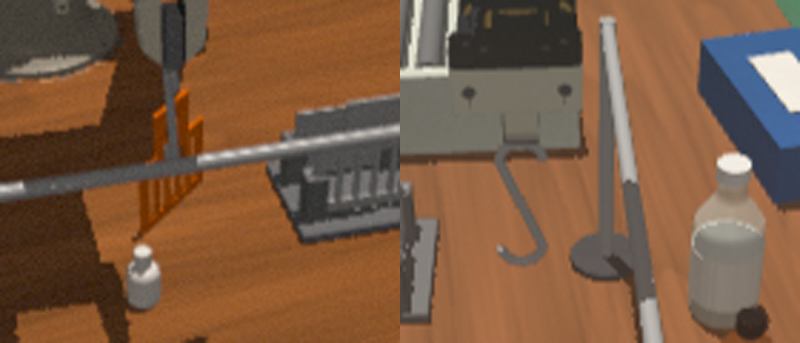

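The hook is held upright and clear of the rail. Its bend is at about (255,520) in the right-hand crop. Next I go beside the grille on its +x side and descend.

```bash
python3 -m inch '[[[-13,-38,0,0],[-13,-38,0,0],[-13,-38,0,0],[-13,-38,0,0],[-14,-38,0,0],[-14,-38,0,0],[0,0,20,0],[0,0,20,0],[0,0,20,0],[0,0,16,0]]]'
python3 -m inch '[[[0,0,0,0],[0,0,0,0],[0,0,0,0]]]'
cat > v.py <<'E'
from h import *
import sys
c1,c2=read_camera('scene'),read_camera('side'); w=wcam()
f=lambda i,s:cv2.resize(i,s,interpolation=cv2.INTER_CUBIC)
a=c1['img'][110:240,330:470]; b=c2['img'][110:240,210:350]
cv2.imwrite(f'pics/v{sys.argv[1]}.png',np.hstack([f(a,(400,371)),f(b,(400,371))]))
for l in sys.argv[2:]:
    r=[place_of(n,l) for n in('scene','side')];print(l)
    for d in r[0][:3]: print('  sc',np.round(d['at'],1),round(d['conf'],2))
    for d in r[1][:3]: print('  si',np.round(d['at'],1),round(d['conf'],2))
    for x in r[0][:3]:
        for y in r[1][:3]:
            p,e=tri(c1,x['at'],c2,y['at'])
            if e<.012: print('    ',np.round(p,4),round(e,4))
print(np.round(observe()['tool_pos'],4))
E
python3 v.py 5 hook_bend grille_hole hook_grip hook_top
```

```text
time: 13.3
tool_pos: [0.5253, 0.2201, 0.2218]
tool_rot: [3.141, 0.001, -0.12]
contact_force: [0.3, -0.5, -1.6]
opening: 0.0138
time: 13.68
tool_pos: [0.5259, 0.2202, 0.2236]
tool_rot: [-3.141, -0.002, -0.12]
contact_force: [0.4, 0.2, -1.6]
opening: 0.014
hook_bend
  sc [191. 398.] 0.47
  si [179.3 283.4] 0.48
  si [361.8 271.1] 0.43
     [0.5219 0.227  0.1138] 0.002
grille_hole
  sc [182.9 392.5] 0.62
  sc [182.1 320. ] 0.58
  si [230.  232.8] 0.84
  si [323.9 407.7] 0.73
  si [180.1 266.8] 0.62
     [0.4789 0.2336 0.1113] 0.0012
     [0.3973 0.0488 0.1074] 0.0008
hook_grip
  sc [149.2 402.3] 0.79
  si [135.6 282.1] 0.72
     [0.5282 0.2189 0.246 ] 0.0049
hook_top
  si [144.8 281.3] 0.58
  si [182.  266.3] 0.34
  si [280.3 292.7] 0.23
[0.5255 0.2201 0.2227]
```

View pics/v5.png

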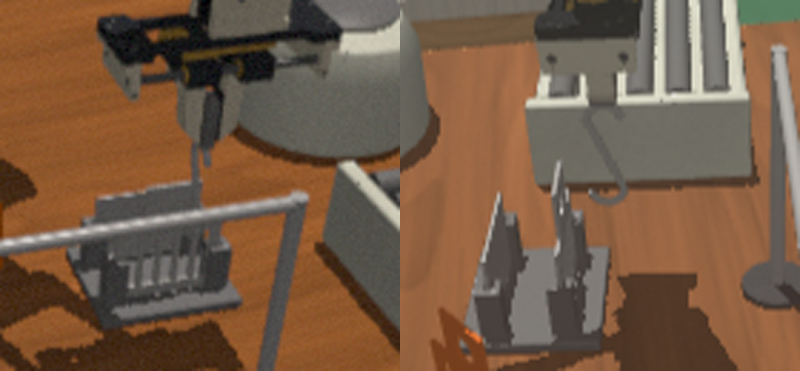

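The right-hand crop shows the bend at (200,610) beside the tab at (180,558), and its tip points at the tab. I compare the pixels with my own estimates and also use the wrist view.

```bash
python3 - <<'E'
from h import *
c1,c2=read_camera('scene'),read_camera('side'); w=wcam()
n=np.array([.9926,-.122,0]);h=np.array([.4765,.2258,.119]); b=np.array([.5257,.2201,.114])
for nm,p in [('hole',h),('bend',b)]: print(nm,np.round(proj(c1,p),1),np.round(proj(c2,p),1))
for l in("hook_bend","grille_hole","hook_grip"): print(l,[(np.round(d['at'],1),round(d['conf'],2)) for d in place_of('wrist',l)[:2]])
# wire mask search in side image near bend
b2=c2['img'][165:200,255:300]; cv2.imwrite('pics/w5.png',np.hstack([cv2.resize(b2,(450,350),interpolation=cv2.INTER_CUBIC),cv2.resize(c1['img'][160:200,380:420],(350,350),interpolation=cv2.INTER_CUBIC)]))
E
```

```text
hole [180.9 389.8] [179.2 265.6]
bend [192.6 396.3] [180.2 284.9]
hook_bend [(array([204.2, 316.5]), 0.64)]
grille_hole [(array([249.8, 316.9]), 0.82), (array([281.3, 480.1]), 0.66)]
hook_grip [(array([268. , 315.5]), 0.6)]
```

View pics/w5.png

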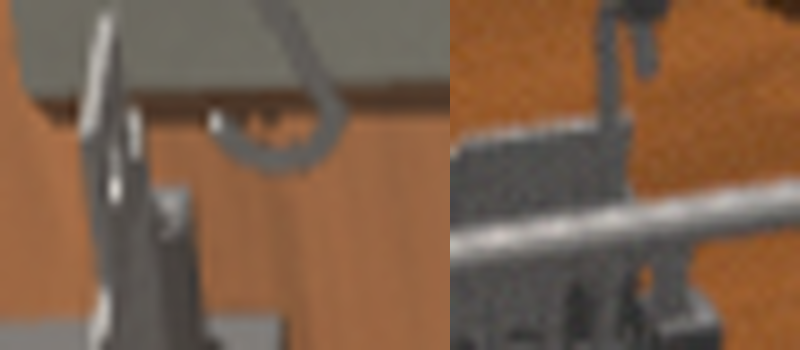

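Predictions and detections agree to within about 2 px, and the wrist view has the bend and hole on the same column (316.5 and 316.9). Insert slowly.

```bash
python3 -m inch '[[[-10,0,0,0],[-10,0,0,0],[-8,0,0,0],[-6,0,0,0],[-6,0,0,0],[-5,0,0,0],[-2,0,0,0],[0,0,0,0],[0,0,0,0]]]'
python3 v.py 6 hook_bend grille_hole
python3 - <<'E'
from h import *
c2=read_camera('side'); b2=c2['img'][150:210,240:300]; cv2.imwrite('pics/v6b.png',cv2.resize(b2,(500,500),interpolation=cv2.INTER_CUBIC))
E
```

```text
time: 15.65
tool_pos: [0.479, 0.2257, 0.2227]
tool_rot: [3.141, -0.0, -0.12]
contact_force: [-0.2, -1.0, -0.9]
opening: 0.0139
hook_bend
  sc [182.2 390.4] 0.58
  sc [312.3 355.2] 0.39
  si [180.1 266.9] 0.57
     [0.4794 0.2263 0.116 ] 0.0009
grille_hole
  sc [181.1 317.7] 0.86
  sc [183.1 391.8] 0.8
  si [232.2 231.2] 0.84
  si [177.  265.6] 0.79
     [0.3936 0.0426 0.1083] 0.002
     [0.4783 0.2333 0.1159] 0.0086
[0.4789 0.2257 0.2226]
```

View pics/v6b.png

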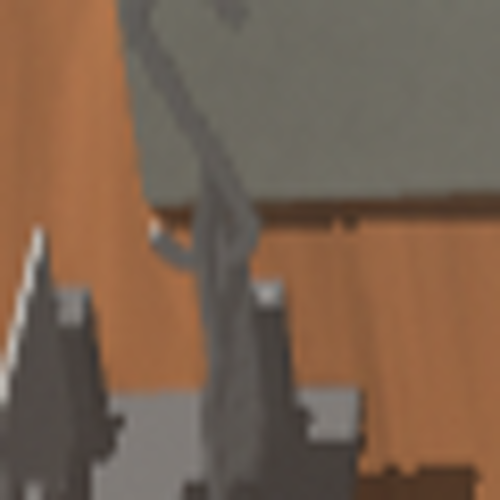

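The tip shows on the near side of the tab at (160,235) with no contact force, so the bend is through. Lift slowly.

```bash
python3 -m inch '[[[0,0,-6,0],[0,0,-6,0],[0,0,-4,0],[0,0,-6,0],[0,0,-8,0],[0,0,-8,0],[0,0,-8,0],[0,0,-8,0],[0,0,-8,0],[0,0,-8,0]]]'
python3 -m inch '[[[0,0,-8,0],[0,0,-8,0],[0,0,-8,0],[0,0,-8,0],[0,0,-6,0],[0,0,0,0],[0,0,0,0],[0,0,0,0],[0,0,0,0]]]'
python3 v.py 7 hook_bend grille_hole grille hook_grip
```

```text
time: 17.3
tool_pos: [0.4788, 0.2257, 0.2932]
tool_rot: [3.142, -0.0, -0.12]
contact_force: [0.8, 0.2, -3.5]
opening: 0.0141
time: 18.42
tool_pos: [0.4787, 0.2257, 0.3305]
tool_rot: [3.141, 0.0, -0.12]
contact_force: [-0.3, -1.0, -3.2]
opening: 0.0134
hook_bend
  sc [149.8 394.1] 0.8
  si [141.1 260.9] 0.75
  si [128.9 254.8] 0.69
     [0.4781 0.2283 0.2233] 0.0096
grille_hole
  sc [214.8 386.1] 0.67
  sc [181.5 317.9] 0.66
  sc [147.6 394.4] 0.61
  si [144.8 263.6] 0.86
  si [228.8 235.8] 0.71
     [ 0.3684  0.294  -0.0983] 0.0096
     [0.4058 0.0397 0.1172] 0.0012
     [0.4814 0.2242 0.2236] 0.0066
grille
  sc [182.8 392.2] 0.73
  sc [211.8 317.8] 0.61
  si [181.4 267.5] 0.74
  si [264.3 236.8] 0.56
     [0.4798 0.2314 0.1107] 0.005
     [0.3922 0.0439 0.0008] 0.0065
hook_grip
  sc [104.4 400.8] 0.65
  si [ 92.9 257.2] 0.61
     [0.4825 0.2286 0.3481] 0.0039
[0.4788 0.2257 0.3307]
```

View pics/v7.png

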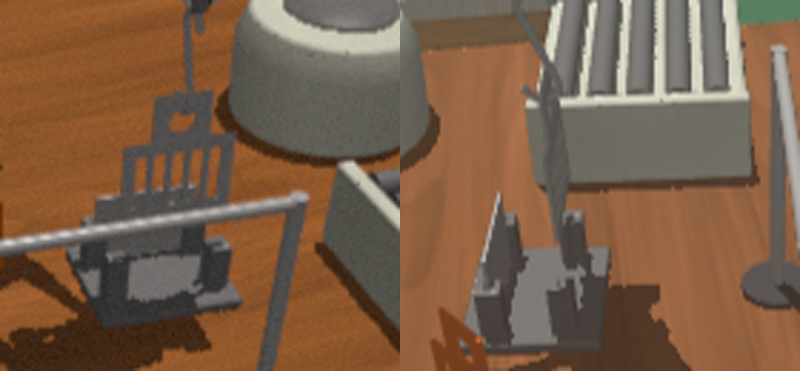

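Criterion 1 looks met: the grille hangs from the hook well above the guides, with its hole at (120,182) in the left crop, and carries −3.3 N. Now a smooth carry to the point 60 mm in front of the original hanging place.

```bash
python3 -m inch '[[[3,5,0,0],[6,10,0,0],[9,15,0,0],[11,18,0,0],[11,18,0,0],[11,18,0,0],[11,18,0,0],[11,18,0,0],[11,18,0,0],[11,18,0,0]]]'
python3 -m inch '[[[11,18,0,0],[11,18,0,0],[9,15,0,0],[7,11,4,0],[5,7,8,0],[2,3,10,0],[0,0,10,0],[0,0,8,0],[0,0,4,0],[0,0,2,0]]]'
python3 -m inch '[[[0,0,0,0],[0,0,0,0],[0,0,0,0],[0,0,0,0]]]'
python3 m.py 8 hook_grip hook_bend grille_hole grille; python3 -c "
from h import *
todo([.650,-.0246,.2837],-.12)
a=cv2.imread('pics/scene8.png')[140:280,240:400]; b=cv2.imread('pics/side8.png')[120:260,250:410]
cv2.imwrite('pics/c8.png',np.hstack([cv2.resize(i,(400,350),interpolation=cv2.INTER_CUBIC) for i in(a,b)]))"
```

```text
time: 20.23
tool_pos: [0.555, 0.0581, 0.3307]
tool_rot: [3.141, -0.0, -0.12]
contact_force: [0.6, -0.8, -3.8]
opening: 0.0137
time: 21.48
tool_pos: [0.5904, -0.0172, 0.2846]
tool_rot: [3.142, -0.0, -0.12]
contact_force: [-0.6, -0.9, -3.3]
opening: 0.0136
time: 21.98
tool_pos: [0.5905, -0.0175, 0.2848]
tool_rot: [3.142, -0.0, -0.12]
contact_force: [0.2, -0.3, -4.1]
opening: 0.0139
hook_grip {'scene': [([161.0, 321.0], 0.76)], 'side': [([162.0, 321.0], 0.69), ([219.0, 321.0], 0.4)]}
    [ 0.593  -0.0164  0.304 ] 0.0011
hook_bend {'scene': [([209.0, 321.0], 0.79)], 'side': [([215.0, 318.0], 0.77), ([283.0, 292.0], 0.24)]}
    [ 0.5854 -0.0131  0.1717] 0.0072
grille_hole {'scene': [([211.0, 324.0], 0.96), ([183.0, 320.0], 0.51)], 'side': [([231.0, 234.0], 0.77), ([218.0, 321.0], 0.62)]}
    [ 0.5901 -0.0093  0.164 ] 0.0007
    [0.3982 0.0495 0.104 ] 0.0009
grille {'scene': [([241.0, 325.0], 0.61), ([211.0, 322.0], 0.48), ([194.0, 343.0], 0.28)], 'side': [([263.0, 237.0], 0.75), ([255.0, 323.0], 0.48)]}
    [ 0.5908 -0.0115  0.0632] 0.0097
    [ 0.3915  0.0562 -0.0037] 0.0028
tool shift mm [60. -0.  1.] roll -0.0
```

View pics/c8.png

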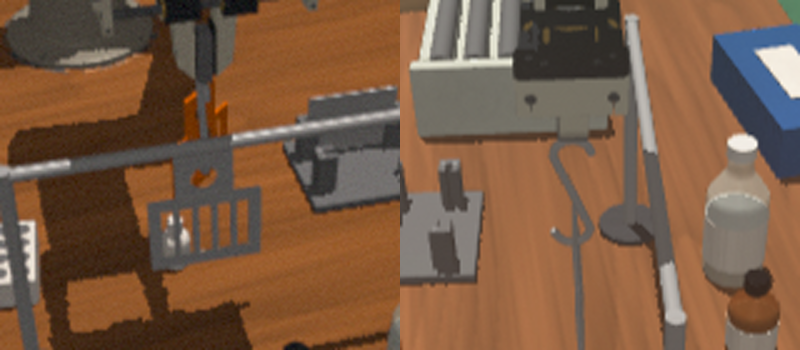

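The grille hangs steady and square to the rail. The panel is still in the stand at (105,345) in the left crop. Advance over the rail, stopping about 3 mm short of the original x.

```bash
python3 -m inch '[[[3,0,0,0],[6,0,0,0],[9,0,0,0],[10,0,0,0],[9,0,0,0],[8,0,0,0],[6,0,0,0],[4,0,0,0],[2,0,0,0],[0,0,0,0]]]'
python3 -m inch '[[[0,0,0,0],[0,0,0,0],[0,0,0,0],[0,0,0,0]]]'
python3 m.py 9 hook_grip hook_top hook_bend
```

```text
time: 23.72
tool_pos: [0.647, -0.0243, 0.2847]
tool_rot: [3.142, 0.0, -0.12]
contact_force: [0.9, -0.2, -3.6]
opening: 0.014
time: 24.22
tool_pos: [0.647, -0.0243, 0.2847]
tool_rot: [3.142, -0.0, -0.12]
contact_force: [0.4, -0.0, -4.1]
opening: 0.0135
hook_grip {'scene': [([176.0, 327.0], 0.82)], 'side': [([163.0, 350.0], 0.71)]}
    [ 0.6461 -0.0243  0.2999] 0.0011
hook_top {'scene': [([188.0, 331.0], 0.54)], 'side': [([174.0, 346.0], 0.68)]}
    [ 0.6423 -0.0117  0.2668] 0.0037
hook_bend {'scene': [([224.0, 326.0], 0.62)], 'side': [([213.0, 348.0], 0.57)]}
    [ 0.6466 -0.0246  0.1773] 0.0082
```

No rail contact. Lower 16 mm, watching the force.

```bash
python3 -m inch '[[[0,0,3,0],[0,0,3,0],[0,0,3,0],[0,0,2,0],[0,0,2,0],[0,0,1,0],[0,0,0,0],[0,0,0,0]]]'
python3 -m inch '[[[0,0,1,0],[0,0,1,0],[0,0,0,0],[0,0,0,0],[0,0,0,0]]]'
```

```text
time: 25.62
tool_pos: [0.6474, -0.0243, 0.271]
tool_rot: [3.141, -0.001, -0.12]
contact_force: [2.6, 0.4, -1.9]
opening: 0.014
time: 26.25
tool_pos: [0.6479, -0.0244, 0.27]
tool_rot: [3.141, -0.004, -0.12]
contact_force: [4.2, -0.7, 5.8]
opening: 0.0137
```

```bash
python3 - <<'E'
from h import *
b2=read_camera('side')['img'][140:240,300:400];c=read_camera('scene')['img'][140:240,280:380]
cv2.imwrite('pics/f1.png',np.hstack([cv2.resize(i,(390,390),interpolation=cv2.INTER_CUBIC) for i in (b2,c)]))
E
```

```text
(no output)
```

The rail carries the load (+5.8 N up) and pushes toward +x, as expected from stopping short. I re-centre 2 mm and check that the force falls.

```bash
python3 -m inch '[[[1,0,0,0],[1,0,0,0],[0,0,0,0],[0,0,0,0]]]'
python3 m.py 10 hook_grip hook_top hook_bend grille_hole
```

```text
time: 26.85
tool_pos: [0.6492, -0.0245, 0.2691]
tool_rot: [3.141, -0.001, -0.12]
contact_force: [3.0, -0.1, 5.0]
opening: 0.0138
hook_grip {'scene': [([243.0, 309.0], 0.6), ([181.0, 325.0], 0.51)], 'side': [([168.0, 350.0], 0.69)]}
    [ 0.6481 -0.0274  0.2906] 0.0033
hook_top {'scene': [([193.0, 330.0], 0.54), ([215.0, 384.0], 0.3)], 'side': [([181.0, 348.0], 0.51), ([176.0, 349.0], 0.47)]}
    [ 0.6447 -0.0161  0.2552] 0.0002
    [ 0.6491 -0.0163  0.2624] 0.0074
    [0.6675 0.1053 0.1747] 0.0054
    [0.6725 0.1039 0.184 ] 0.0033
hook_bend {'scene': [([231.0, 328.0], 0.86), ([214.0, 326.0], 0.62)], 'side': [([214.0, 272.0], 0.45), ([220.0, 349.0], 0.44)]}
    [ 0.6492 -0.0217  0.1563] 0.0047
grille_hole {'scene': [([233.0, 330.0], 0.57), ([182.0, 320.0], 0.52)], 'side': [([223.0, 350.0], 0.71), ([230.0, 234.0], 0.6)]}
    [ 0.6501 -0.0178  0.1476] 0.0003
    [0.4013 0.0461 0.1101] 0.0006
```

The bend is back at its resting height (0.156 m), with the hole 9 mm below it. Release partway, settle, then withdraw straight up.

```bash
python3 -m inch '[[[1,0,0,0],[0,0,0,0],[0,0,0,0]]]'
python3 -m inch '[[[0,0,0,0],[0,0,0,0],[0,0,0,0],[0,0,0,0],[0,0,0,0],[0,0,0,0]]]' 0.2
python3 -m inch '[[[0,0,-5,0],[0,0,-15,0],[0,0,-25,0],[0,0,-30,0],[0,0,-25,0],[0,0,0,0],[0,0,0,0],[0,0,0,0]]]'
python3 -m inch '[[[0,0,0,0],[0,0,0,0],[0,0,0,0],[0,0,0,0],[0,0,0,0],[0,0,0,0],[0,0,0,0],[0,0,0,0],[0,0,0,0],[0,0,0,0]]]'
python3 m.py 11 hook_grip hook_top hook_bend grille_hole grille
python3 - <<'E'
from h import *
w=wcam()
for l,z in (('hook_grip',.285),('hook_top',.2595),('hook_bend',.1595),('grille_hole',.149)): print(l,[(np.round(wonz(w,d['at'],z),4).tolist(),round(d['conf'],2)) for d in place_of('wrist',l)[:2]])
# motion check: image change near the hook over time
for n,(r,c) in {'side':((150,290),(310,400)),'scene':((150,290),(270,380))}.items():
    a=read_camera(n)['img'].astype(int)
    for _ in range(3): read_camera('wrist')
    b=read_camera(n)['img'].astype(int)
    d=abs(a-b).max(2)[r[0]:r[1],c[0]:c[1]]; print(n,'changed px',(d>40).sum(),d.mean())
E
```

```text
time: 27.72
tool_pos: [0.6498, -0.0246, 0.2689]
tool_rot: [3.141, 0.0, -0.12]
contact_force: [1.0, 0.8, 4.9]
opening: 0.014
time: 28.48
tool_pos: [0.65, -0.0246, 0.2687]
tool_rot: [3.141, -0.0, -0.12]
contact_force: [0.6, 0.2, 0.2]
opening: 0.0367
time: 29.48
tool_pos: [0.6497, -0.0246, 0.3674]
tool_rot: [3.142, 0.002, -0.12]
contact_force: [-0.2, -0.1, 0.5]
opening: 0.0369
time: 30.72
tool_pos: [0.65, -0.0246, 0.3687]
tool_rot: [3.142, 0.0, -0.12]
contact_force: [0.4, 0.5, -0.1]
opening: 0.0366
hook_grip {'scene': [([181.0, 330.0], 0.52)], 'side': [([169.0, 352.0], 0.88)]}
    [ 0.6505 -0.0189  0.2864] 0.0025
hook_top {'scene': [([195.0, 330.0], 0.74)], 'side': [([181.0, 350.0], 0.56)]}
    [ 0.6491 -0.0178  0.2541] 0.0034
hook_bend {'scene': [([230.0, 327.0], 0.55), ([234.0, 329.0], 0.51)], 'side': [([221.0, 352.0], 0.59)]}
    [ 0.6533 -0.0253  0.1606] 0.0004
    [ 0.6557 -0.0212  0.1537] 0.006
grille_hole {'scene': [([182.0, 320.0], 0.89), ([235.0, 330.0], 0.6), ([297.0, 406.0], 0.25)], 'side': [([229.0, 232.0], 0.9), ([222.0, 352.0], 0.58)]}
    [0.3957 0.0509 0.1075] 0.0039
    [ 0.6555 -0.0186  0.1476] 0.0045
grille {'scene': [([267.0, 327.0], 0.81), ([212.0, 316.0], 0.7)], 'side': [([266.0, 236.0], 0.79), ([257.0, 351.0], 0.65)]}
    [ 0.6556 -0.0253  0.0507] 0.0077
    [0.3911 0.0397 0.0006] 0.0048
hook_grip [([0.6479, -0.0224, 0.285], 0.62)]
hook_top [([0.6472, -0.0249, 0.2595], 0.93), ([0.7514, 0.0457, 0.2595], 0.62)]
hook_bend [([0.6491, -0.0261, 0.1595], 0.64), ([0.5503, 0.1497, 0.1595], 0.2)]
grille_hole [([0.4297, 0.0383, 0.149], 0.96), ([0.6514, -0.025, 0.149], 0.95)]
side changed px 0 0.9102380952380953
scene changed px 0 4.818896103896104
```

```bash
python3 -m inch '[[[0,0,0,0],[0,0,0,0],[0,0,0,0],[0,0,0,0],[0,0,0,0],[0,0,0,0],[0,0,0,0],[0,0,0,0],[0,0,0,0],[0,0,0,0]]]'
python3 m.py 12 panel_mid tube_rack_mid amber dropper beaker
python3 -c "
from cell import *
print(hand_in())"
```

```text
time: 33.33
tool_pos: [0.65, -0.0246, 0.3687]
tool_rot: [3.141, -0.0, -0.12]
contact_force: [0.2, 0.3, -0.5]
opening: 0.0369
panel_mid {'scene': [([188.0, 378.0], 0.73), ([233.0, 330.0], 0.39)], 'side': [([198.0, 243.0], 0.62)]}
    [0.4118 0.2297 0.0578] 0.0086
tube_rack_mid {'scene': [([248.0, 228.0], 0.67)], 'side': [([362.0, 272.0], 0.75)]}
    [ 0.4663 -0.233   0.0117] 0.0054
amber {'scene': [([309.0, 355.0], 0.83)], 'side': [([259.0, 390.0], 0.62)]}
    [0.7571 0.0034 0.0027] 0.0054
dropper {'scene': [([243.0, 310.0], 0.56), ([195.0, 328.0], 0.38)], 'side': [([279.0, 294.0], 0.64), ([259.0, 356.0], 0.63), ([259.0, 390.0], 0.57)]}
    [ 0.5222 -0.0264  0.0064] 0.0013
beaker {'scene': [([328.0, 274.0], 0.56), ([183.0, 329.0], 0.41)], 'side': [([175.0, 349.0], 0.67), ([323.0, 407.0], 0.66)]}
    [ 0.7426 -0.1815  0.0022] 0.0073
    [ 0.6444 -0.0196  0.2755] 0.0067
the job is handed in; nothing more can be done
None
```

The hook with the grille is back on the rail near its middle, released, and the job is handed in at about 33 s. `hand_in()` gives no verdict, so success rests on my own checks.

I took the hook off the rail, put its bend through the grille's hole from the far side and lifted the grille about 90 mm. The fingers never touched the grille. I then hung the hook back at its original place.

**Last checks**
- **Hook on the rail:** the lower bend is at about z = 0.156–0.161 m, its resting height. While still gripped, the rail pushed up with about 5 N, and this dropped to about 0 on release.
- **Grille:** the hole is about 10 mm from the bend, and its lower edge is about 40–50 mm above the table. No pixels changed between two pictures taken about 0.2 s apart, so it hangs steady.
- **Robot:** the gripper is 100 mm above the grasp height and touches nothing.
- **Other things:** the panel, tube rack, amber bottle, dropper and beaker read within about 17 mm of their first readings. The dropper's reading is the loosest, at 15 mm in height, which is camera noise since it stands on the table. I did not re-measure the saline bottle, but nothing went near it.

**What did not go smoothly or disagreed**
- On the first lift off the rail I raised the hook too far, and its shank pressed the rail with about 7 N until I moved it away.
- The camera readings of the crown differ by several mm: 0.254 m height against about 0.2595 m expected, and 7 mm in y.
- I had used all 12 pictures, so the final state was checked only by the networks and the picture comparison, not by eye.

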